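# Set the wide fume scoop in its socket, mouth facing the board

### The job

Stand the fume scoop with the wide, flared mouth upright in the round socket of the repair station, fully down on the socket's floor, turned so that its mouth faces along the pointer rib towards the circuit board. Set it down rather than dropping it, and leave the scoop with the narrow pipe standing where it is.

Things in the scene. Friction and masses are not known exactly. Their poses are not given: they have to be found in the camera images.
- wide_scoop_center (a point): Loose grey fume scoop, 100 mm tall, upright: round foot (56 mm dia, 10 thick), round stem (36 mm dia) and a flared fan mouth on one side (24-50 mm up, 72 mm wide at its end 75 mm from the stem axis). Above 50 mm the stem is bare all round: grip there from above, best 80 mm up. 0.1-0.25 kg. Point: on the stem axis, 50 mm above the underside; z up, x from the stem out through the mouth.
- narrow_scoop_center (a point): The other scoop, to be left alone: same grey foot, stem and height (100 mm), but its mouth is a thin round pipe (18 mm dia) out to 75 mm from the stem axis. Point: on its stem axis, 50 mm above the underside; x points out along the pipe.
- socket (a point): Centre of the floor of the round socket, a grey dish (110 mm outer dia) fixed on the grey base plate of the repair station. Recess 72 mm dia, 12 mm deep; floor 8 mm, rim 20 mm above the bench. z up; x points along the black rib to the green circuit board, 105-235 mm from the socket's centre. Nothing on the station is higher than 26 mm.
- mark (a point): Outer end of the black pointer rib (50 mm long, 8 wide, top 26 mm above the bench) that runs radially from the socket's rim towards the circuit board. The point is on its top, 90 mm from the socket's centre. Same axes as the socket.

How it is judged:
By the outcome, as a careful person would: the job done as asked, in the order asked, and still so for the second after the job is handed in, with the robot touching nothing.
It also fails if it takes over 35 s, if anything falls off the work surface, if the arm or the gripper's body presses on something with over 40 N, if the wrist force passes 120 N, or if a joint passes its speed limit or range.

### The arm

A 6-joint arm with a two-finger parallel gripper is mounted at the origin on the work surface. World frame = base frame: x ahead of the robot, y to its left, z up, the work surface at z = 0. Lengths are in m, angles in rad, forces in N, time in s.
With the tool pointing down it reaches from about 0.375 to 0.9 m from the base axis. Payload 3.1 kg.
Tool frame: the origin (TCP) lies at the very end of the fingers, on their centre line; the grasp point (between the pads) lies env.hold_point_z behind it (env.hold_point_z is the distance from the TCP to the grasp point, in m); z points along the fingers, y is the line along which they close (so a half turn about z gives the same grasp; the last joint's range is limited). The gripper opens to 87 mm and grips with 3 to 60 N. Pads are 19 mm wide; open, the fingers measure 117 mm over their backs; the gripper's body (75 mm by 190 mm) begins 51 mm behind the grasp point.
Start: joints at [-1.49, 0.527, 1.433, -0, 1.181, -0.178], TCP at [0.161, -0.604, 0.223] pointing down, gripper open.
Joint ranges: [-3.08, 3.08], [-0.75, 2.2], [0.22, 2.44], [-1.43, 4.57], [0, 2.65], [-2.85, 2.85]. Speed limits (rad/s): [2.79, 2.79, 3.14, 3.14, 3.14, 3.14].

### API

Orientations are given as a rotation vector (axis times angle).
In Python, from rig import readout, capture, calibration, finish_job, finder, env gives the robot as it stands.
- The arm moves only by the tool carry_out, never from a script. Its argument "plan" is one flat list of numbers, 7 for each row, row after row: the turn, a rotation vector about the tool's x, y, z in degrees, then the shift along the tool's x, y, z in mm, then the finger opening in mm, from 0 to 87. In form: [wx, wy, wz, x, y, z, claw, wx, wy, wz, x, y, z, claw, ...]. A call has 1 to 20 rows; each row shifts and turns the commanded pose from where the row before left it, along the tool's axes as they then stand; what a row does not reach is not made up. A row lasts 1/8 s, in which the tool goes at most 62.5 mm and 10.7 degrees, less where a joint would pass 70% of its speed; a pose out of reach is approached as far as the arm can. A call with a gripper value outside its range is refused whole. The fingers move at their own pace and stop on an object; the grip force is fixed at half the most. Time passes only in rows, so rows that do not move let the fingers close. It gives the time, the measured TCP pose, the force, the opening and the grip force at its end, in the units of the state.
- readout.state(): the state, without advancing time (a new reading comes with each control period).
- capture(name): name is "scene" or "side" or "wrist"; returns the picture (400x640x3 uint8, blue, green, red); there is no depth.
- calibration(name): a dict with "intrinsics" (3x3 intrinsics, pixels), "eye" and "orientation" of the camera in the world; the wrist camera has in their place "mount" (4x4, takes a point from camera to tool coordinates, whose origin is the TCP and whose axes are the flange's). Camera axes: x right, y down, z forward; pixel columns grow to the right and rows downward; lengths in m; the calibration is good to about 2 mm. A picture is of the moment at which its call begins: read the wrist's pose just before it. calibration takes no time and is no camera call.
- finish_job(): hands the job in; it is judged then, once.
Trained networks look in the newest picture that a camera, given by its name, has taken for a name from the list of things; names that differ only in an ending like _2 or _b are one class to them, and where a whole thing is asked for, a point or a joint stands for the part that bears it (a point fixed in the world has none). Each returns a list of dicts, best first, with "score" (0 to 1); they miss things now and then, are a little off and sometimes report something else, mostly with a low value. They report only what shows in the picture. A call takes as long as a camera call.
- finder.trace(thing, camera): "region" (400x640 bool, what is visible of it) and "box" ([centre column, centre row, width, height] in pixels, round what is visible of it).
The state is a dict: "t": time; "q": joint angles; "qd": joint speeds; "joint_efforts": joint torques, N m; "ee_pos": TCP position; "tcp_rot": TCP orientation; "force": force on the tool from outside, world axes, zero at the start; "moment": the same for the moment, N m; "grip_width": finger opening in m; "grip_force": force on a finger pad.
Only numpy, scipy, OpenCV 4.12 (cv2) and the standard library are available. Lean on these libraries where they do the work, as an engineer would, in place of code of your own. Each camera call takes 0.05 s, during which the arm holds its last target. There are 200 camera calls.

## Working session

There is one attempt and no reset: what is moved stays moved. The work goes in short steps, Python scripts to look and compute and a tool call to move; the robot and the scene stay as the last step left them, time stands still between calls to the robot, and variables do not carry over. Pictures are saved under pics/ and viewed, at most 10 in all, crops included, and the job is handed in when it is done.

Besides the shell and the picture viewer there is one more tool, called after "Call:" as name(argument=value, ...) on one line, values as JSON. carry_out: Moves the arm, as the interface text tells. Its arguments: {"type":"object","properties":{"plan":{"type":"array","items":{"type":"number"}}},"required":["plan"]}

```bash
mkdir -p pics; ls
python3 - <<'E'
from rig import readout,capture,calibration,finder,env
import cv2,numpy as np
print(env.hold_point_z, readout.state())
ims=[]
for c in("scene","side"):
    im=capture(c); cv2.imwrite(f"pics/{c}0.png",im)
    k=calibration(c); print(c,k)
    for th in("wide_scoop_center","narrow_scoop_center","socket","mark"):
        for r in finder.trace(th,c)[:2]: print(c,th,round(r["score"],2),np.round(r["box"]), r["region"].sum())
E
```

```text
pics
0.0187 {'t': 0.0, 'q': array([-1.48944676e+00,  5.28477085e-01,  1.43392860e+00, -3.12985334e-05,
        1.18138074e+00, -1.78504884e-01]), 'qd': array([ 0.00035937, -0.00113654, -0.00019311, -0.0002709 ,  0.00079965,
        0.0002513 ]), 'joint_efforts': array([-2.77496301e-04, -4.40042818e+01, -1.76595801e+01,  6.34020218e-02,
        5.83493756e-02, -1.58813668e-04]), 'ee_pos': array([ 0.16054269, -0.60325732,  0.22155656]), 'tcp_rot': array([-3.11293666e+00, -4.06765436e-01, -1.21837153e-04]), 'force': array([0.93694257, 0.438558  , 0.09259791]), 'moment': array([0.04529515, 0.01412362, 0.00608795]), 'grip_force': 0.0, 'grip_width': 0.08710277525192667}
scene {'intrinsics': array([[422.9132723 ,   0.        , 321.92367009],
       [  0.        , 422.9132723 , 197.10001507],
       [  0.        ,   0.        ,   1.        ]]), 'eye': array([ 1.06467906, -0.31408325,  0.62485025]), 'orientation': array([-2.0424914 , -1.17753452,  0.51000041])}
scene wide_scoop_center 0.7 [355. 163.  29.  48.] 1033
scene narrow_scoop_center 0.95 [416. 224.  35.  50.] 1271
scene socket 0.81 [268. 275. 108. 139.] 9388
scene mark 0.85 [264. 275. 107. 140.] 9256
side {'intrinsics': array([[442.50545713,   0.        , 321.95513503],
       [  0.        , 442.50545713, 188.65721616],
       [  0.        ,   0.        ,   1.        ]]), 'eye': array([ 0.2976877 , -0.58486516,  0.47155434]), 'orientation': array([-2.09494629,  0.44268299, -0.23834877])}
side wide_scoop_center 0.63 [233. 173.  61.  54.] 2052
side narrow_scoop_center 0.98 [333. 155.  48.  54.] 1202
side socket 0.72 [378. 274. 218.  91.] 12735
side mark 0.65 [377. 273. 218.  94.] 12749
```

View pics/scene0.png

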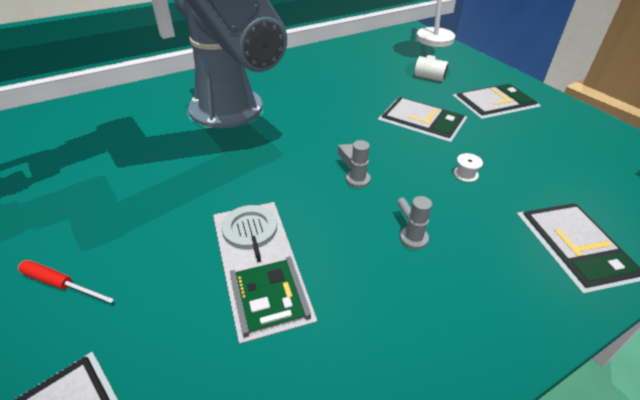

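View pics/side0.png

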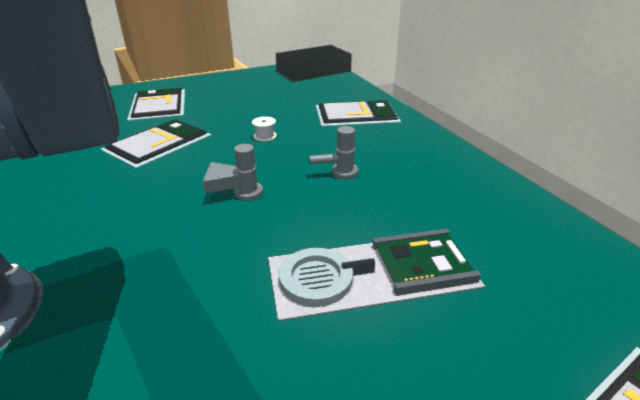

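The scene view shows the wide scoop at about (358,163), the narrow one at (416,222), the socket at (250,227) and the rib end at (258,260). The side view shows the wide one at (245,172), with its mouth to the left, the narrow one at (345,155), the socket at (316,275) and the rib end at (374,264).

```bash
cat > h.py <<'E'
import numpy as np,cv2
from rig import calibration
from scipy.spatial.transform import Rotation as R
def cam(c,st=None):
    k=calibration(c)
    if "mount" in k:
        M=np.array(k["mount"]); Rt=R.from_rotvec(st["tcp_rot"]).as_matrix()
        return k["intrinsics"],Rt@M[:3,:3],Rt@M[:3,3]+st["ee_pos"]
    return k["intrinsics"],R.from_rotvec(k["orientation"]).as_matrix(),np.array(k["eye"])
def onplane(c,uv,z,st=None):
    K,r,e=cam(c,st); d=r@np.linalg.inv(K)@np.r_[uv,1]
    return e+d*(z-e[2])/d[2]
def proj(c,P,st=None):
    K,r,e=cam(c,st); p=(np.atleast_2d(P)-e)@r@K.T
    return p[:,:2]/p[:,2:]
E
python3 - <<'E'
from h import *
for n,z,s,d in [("wide top",.1,(361,146),(244,150)),("wide foot",.01,(359,179),(248,190)),("narrow top",.1,(421,203),(346,132)),("socket rim",.02,(250,226),(316,273)),("rib end",.026,(259,259),(374,263)),
 ("mouth end c",.05,(342,147),(217,166))]:
    print(n,onplane("scene",s,z).round(3),onplane("side",d,z).round(3))
E
```

```text
wide top [0.463 0.145 0.1  ] [0.457 0.138 0.1  ]
wide foot [0.466 0.145 0.01 ] [0.457 0.143 0.01 ]
narrow top [0.667 0.138 0.1  ] [0.662 0.131 0.1  ]
socket rim [ 0.49  -0.134  0.02 ] [ 0.483 -0.136  0.02 ]
rib end [ 0.581 -0.154  0.026] [ 0.568 -0.158  0.026]
mouth end c [0.387 0.147 0.05 ] [0.412 0.19  0.05 ]
```

```bash
cat >> h.py <<'E'
def delta(st,target,yaw=None):
    "shift in mm in tool axes (current), to target TCP; yaw now of tool x in deg"
    Rt=R.from_rotvec(st["tcp_rot"]).as_matrix()
    return (Rt.T@(np.array(target)-st["ee_pos"])*1000).round(1), np.degrees(np.arctan2(Rt[1,0],Rt[0,0])).round(2)
E
python3 - <<'E'
from h import *
from rig import readout
print(np.round(calibration("wrist")["mount"],3),calibration("wrist")["intrinsics"])
print(delta(readout.state(),[.46,-.13,.22]))
E
```

```text
[[-0.001 -0.955 -0.297  0.083]
 [ 1.    -0.001 -0.     0.001]
 [-0.    -0.297  0.955 -0.162]
 [ 0.     0.     0.     1.   ]] [[302.75817991   0.         319.78010905]
 [  0.         302.75817991 201.02956803]
 [  0.           0.           1.        ]]
(array([ 411.2, -381.1,    2.6]), np.float64(14.89))
```

Call:
carry_out(plan=[0,0,0,41,-38,0,87,0,0,0,41,-38,0,87,0,0,0,41,-38,0,87,0,0,0,41,-38,0,87,0,0,0,41,-38,0,87,0,0,0,41,-38,0,87,0,0,0,41,-38,0,87,0,0,0,41,-38,0,87,0,0,0,41,-38,0,87,0,0,0,41,-38,0,87,0,0,0,0,0,0,87,0,0,0,0,0,0,87])

```text
t: 2.0
ee_pos: [0.4591, -0.1316, 0.2226]
tcp_rot: [3.114, 0.408, -0.0]
force: [0.1, -0.2, 0.5]
grip_width: 0.0869
grip_force: 0.0
```

Run:
```python
from h import *
from rig import readout,capture,finder
st=readout.state(); np.save("st1.npy",st,allow_pickle=True)
im=capture("wrist"); cv2.imwrite("pics/w1.png",im)
print(st["t"],st["ee_pos"],delta(st,[.461,.12,.25]))
print(proj("wrist",[[.486,-.135,.02],[.575,-.156,.026],[.461,.142,.1]],st).round())
```

```text
2.0 [ 0.45907945 -0.13158662  0.22261717] (array([  66.7, -242.6,  -27.5]), np.float64(14.94))
[[328. 157.]
 [367.  85.]
 [ 28. 119.]]
```

View pics/w1.png

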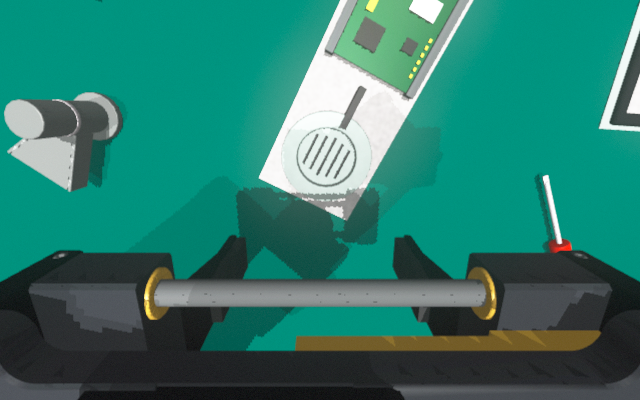

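The wrist view shows the socket's disc centred at about (327,155), the rib running from (344,126) to (363,87), and the wide scoop at the left edge, top (25,118).

Run:
```python
from h import *
im=cv2.imread("pics/w1.png"); st=np.load("st1.npy",allow_pickle=True).item()
g=cv2.cvtColor(im,cv2.COLOR_BGR2GRAY)
# rib
m=np.zeros_like(g); m[82:132,335:372]=(g[82:132,335:372]<110)
n,l,s,c=cv2.connectedComponentsWithStats(m); i=1+s[1:,4].argmax(); v,u=np.nonzero(l==i)
W=np.array([onplane("wrist",p,.026,st)[:2] for p in np.c_[u,v]])
mu=W.mean(0); d=np.linalg.svd(W-mu)[2][0]; d*=np.sign(d[0]); t=(W-mu)@d
print("rib",s[i],"yaw",np.degrees(np.arctan2(d[1],d[0])),"ctr",mu,"ends",mu+d*t.min(),mu+d*t.max(),"socket est",mu+d*(t.max()-.09))
# plate edge lines
k=(im.min(2)>150).astype(np.uint8)*255; k[250:]=0
for L in cv2.HoughLinesP(cv2.Canny(k,50,150),1,np.pi/360,40,minLineLength=60,maxLineGap=8)[:,0][:8]:
    a=onplane("wrist",L[:2],.006,st);b=onplane("wrist",L[2:],.006,st);e=b-a; print(L,np.degrees(np.arctan2(e[1],e[0])).round(1))
# circles
C=cv2.HoughCircles(cv2.GaussianBlur(g,(3,3),0)[90:230,250:410],cv2.HOUGH_GRADIENT_ALT,1,3,param1=60,param2=.6,minRadius=20,maxRadius=55)
if C is not None:
    for x,y,r in C[0][:6]: print((x+250,y+90,r),onplane("wrist",(x+250,y+90),.02,st),onplane("wrist",(x+250,y+90),.008,st))
cv2.imwrite("pics/w1c.png",cv2.resize(im[70:220,240:420],None,fx=4,fy=4,interpolation=cv2.INTER_CUBIC))
```

```text
rib [353  91   5   8   8] yaw -12.841126357686209 ctr [ 0.56212554 -0.14559724] ends [ 0.55797731 -0.14465165] [ 0.56625824 -0.14653928] socket est [ 0.47850913 -0.12653693]
[360 196 472   2] -12.4
[258 176 339   1] -12.3
[598 127 639   3] 11.1
[325  49 411  97] -101.9
[405  97 459   0] -11.9
[  8 152  68 190] -113.2
[542 177 557 243] -141.3
[312 183 358  87] -10.5
(np.float32(325.0), np.float32(156.0), np.float32(47.159966)) [ 0.48629752 -0.13156169  0.02      ] [ 0.48455597 -0.13224614  0.008     ]
(np.float32(338.0), np.float32(159.0), np.float32(36.55635)) [ 0.48683016 -0.14768492  0.02      ] [ 0.48510615 -0.14890058  0.008     ]
(np.float32(325.0), np.float32(156.0), np.float32(28.505259)) [ 0.48629752 -0.13156169  0.02      ] [ 0.48455597 -0.13224614  0.008     ]
(np.float32(310.0), np.float32(154.0), np.float32(41.355156)) [ 0.48398934 -0.11351043  0.02      ] [ 0.48217174 -0.11360013  0.008     ]
(np.float32(320.0), np.float32(149.0), np.float32(37.58783)) [ 0.49284831 -0.12358853  0.02      ] [ 0.49132259 -0.12401028  0.008     ]
(np.float32(340.0), np.float32(146.0), np.float32(44.443855)) [ 0.50241076 -0.1457229   0.02      ] [ 0.50120009 -0.14687392  0.008     ]
```

View pics/w1c.png

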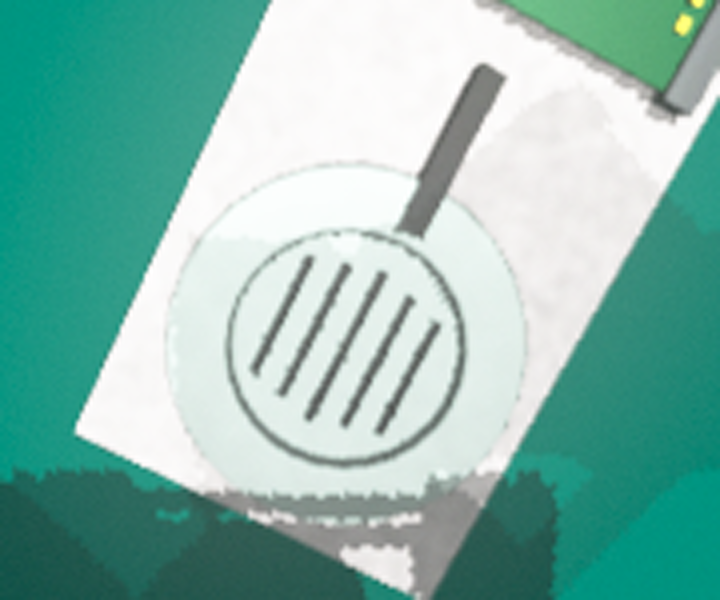

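Call:
carry_out(plan=[0,0,0,6,-50,-10,87,0,0,0,6,-50,-10,87,0,0,0,6,-50,-10,87,0,0,0,6,-50,0,87,0,0,0,6,-50,0,87,0,0,0,0,0,0,87,0,0,0,0,0,0,87])

```text
t: 2.92
ee_pos: [0.4243, 0.1165, 0.2526]
tcp_rot: [3.115, 0.404, 0.0]
force: [0.8, -0.2, -0.0]
grip_width: 0.0869
grip_force: 0.0
```

Run:
```python
from h import *
from rig import readout,capture,finder
st=readout.state(); np.save("st2.npy",st,allow_pickle=True)
im=capture("wrist"); cv2.imwrite("pics/w2.png",im)
for r in finder.trace("wide_scoop_center","wrist")[:2]: print(r["score"],r["box"])
print(st["t"],st["ee_pos"])
print(proj("wrist",[[.461,.142,.1],[.461,.142,0]],st).round())
```

```text
0.77 [283.0, 163.2, 81.3, 86.3]
2.925 [0.42428756 0.11648488 0.25257726]
[[304. 148.]
 [308. 139.]]
```

View pics/w2.png

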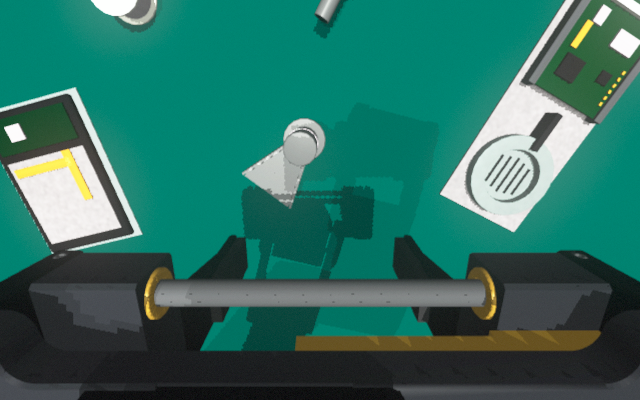

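Crop: recess ring centred at about (326.5,156.5), rib centre line from (342.5,128) to (362,87.5). Second wrist picture: scoop top circle at about (302,148), mouth end corners (242,175) and (291,208), pointing down-left.

Run:
```python
from h import *
from rig import readout
s1=np.load("st1.npy",allow_pickle=True).item();s2=np.load("st2.npy",allow_pickle=True).item()
o=lambda u,z,s:onplane("wrist",u,z,s)[:2]
yaw=lambda d:np.degrees(np.arctan2(d[1],d[0])).round(1)
print("sock",o((326.5,156),.02,s1),o((326.5,156.75),.008,s1),"from w2",o((504.5,174.5),.02,s2))
a,b=o((342.5,128),.026,s1),o((362,87.5),.026,s1);print("rib",a,b,yaw(b-a))
im=cv2.imread("pics/w2.png");g=cv2.cvtColor(im,cv2.COLOR_BGR2GRAY)
C=cv2.HoughCircles(g[110:180,260:340],cv2.HOUGH_GRADIENT_ALT,1,3,param1=60,param2=.5,minRadius=12,maxRadius=28)
if C is not None:
    for x,y,r in C[0][:4]: print((x+260,y+110,r),o((x+260,y+110),.1,s2),o((x+260,y+110),.01,s2))
p,q=o((242,175),.05,s2),o((291,208),.05,s2); t=o((302,148),.1,s2)
print("corners",p,q,np.linalg.norm(p-q),"width-normal yaw",yaw(p-q),"top",t,"tip dist",np.linalg.norm((p+q)/2-t),"yaw",yaw((p+q)/2-t))
cv2.imwrite("pics/w2c.png",cv2.resize(im[105:220,230:340],None,fx=5,fy=5,interpolation=cv2.INTER_CUBIC))
```

```text
sock [ 0.4867622  -0.13330481] [ 0.48413449 -0.13429277] from w2 [ 0.48413122 -0.1221852 ]
rib [ 0.52352688 -0.14225219] [ 0.57114985 -0.15097524] -10.4
(np.float32(299.0), np.float32(150.0), np.float32(19.428844)) [0.45799158 0.14683153] [0.44471134 0.14961737]
(np.float32(307.0), np.float32(131.0), np.float32(18.069016)) [0.47868967 0.14348896] [0.47133813 0.14531737]
(np.float32(304.0), np.float32(139.0), np.float32(19.531326)) [0.47016275 0.14451746] [0.46036879 0.14664046]
corners [0.40316321 0.20882591] [0.37685441 0.14100192] 0.07274782746145463 width-normal yaw 68.8 top [0.46077203 0.14432327] tip dist 0.07709228912419516 yaw 156.6
```

View pics/w2c.png

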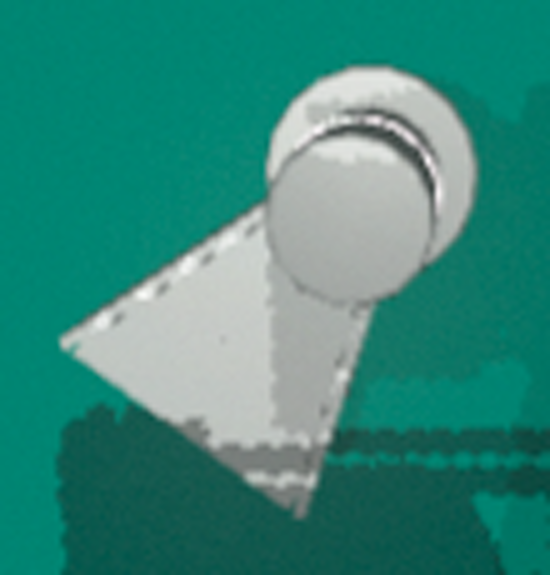

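Call:
carry_out(plan=[0,0,0,21,-9,0,87,0,0,0,21,-9,20,87,0,0,0,0,0,40,87,0,0,0,0,0,40,87,0,0,0,0,0,40,87,0,0,0,0,0,30,87,0,0,0,0,0,20,87,0,0,0,0,0,0,87])

```text
t: 4.03
ee_pos: [0.4595, 0.1445, 0.0612]
tcp_rot: [-3.116, -0.403, 0.006]
force: [0.0, 0.7, -0.7]
grip_width: 0.0876
grip_force: 0.0
```

Run:
```python
from h import *
from rig import readout
print(delta(readout.state(),[.4605,.145,.0615]))
```

```text
(array([ 1.1, -0.3, -0.3]), np.float64(14.72))
```

Close, then lift gently.

Call:
carry_out(plan=[0,0,0,1,0,0,60,0,0,0,0,0,0,30,0,0,0,0,0,0,25,0,0,0,0,0,0,25,0,0,0,0,0,0,25,0,0,0,0,0,0,25,0,0,0,0,0,-10,25,0,0,0,0,0,-20,25,0,0,0,0,0,-30,25,0,0,0,0,0,-20,25,0,0,0,0,0,0,25,0,0,0,0,0,0,25])

```text
t: 5.52
ee_pos: [0.4602, 0.1463, 0.1421]
tcp_rot: [-3.115, -0.407, 0.002]
force: [0.2, -0.6, -2.2]
grip_width: 0.0353
grip_force: 29.9
```

Call:
carry_out(plan=[0,0,0,-4,25,0,25,0,0,0,-8,46,0,25,0,0,0,-8,46,0,25,0,0,0,-8,46,0,25,0,0,0,-8,46,0,25,0,0,0,-7,46,0,25,0,0,0,-4,22,0,25,0,0,-5,0,0,0,25,0,0,-10,0,0,0,25,0,0,-10,0,0,0,25,0,0,-10,0,0,0,25,0,0,-10,0,0,0,25,0,0,-10,0,0,0,25,0,0,-10,0,0,0,25,0,0,-10,0,0,0,25,0,0,-10,0,0,0,25,0,0,-10,0,0,0,25,0,0,-10,0,0,0,25,0,0,-10,0,0,0,25,0,0,-5,0,0,0,25])

```text
t: 8.02
ee_pos: [0.4857, -0.133, 0.1411]
tcp_rot: [-1.199, -2.9, -0.0]
force: [1.2, 0.8, -2.2]
grip_width: 0.0351
grip_force: 29.9
```

Call:
carry_out(plan=[0,0,-10,0,0,0,25,0,0,-10,0,0,0,25,0,0,-10,0,0,0,25,0,0,-10,0,0,0,25,0,0,-10,0,0,0,25,0,0,-10,0,0,0,25,0,0,-10,0,0,0,25,0,0,0,0,0,0,25,0,0,0,0,0,0,25])

```text
t: 9.15
ee_pos: [0.4862, -0.1332, 0.1418]
tcp_rot: [0.673, -3.067, -0.002]
force: [-0.8, -0.2, -1.6]
grip_width: 0.0354
grip_force: 29.9
```

Run:
```python
from h import *
from rig import readout,capture
st=readout.state(); np.save("st3.npy",st,allow_pickle=True)
im=capture("wrist"); cv2.imwrite("pics/w3.png",im)
print(st["t"],st["ee_pos"],delta(st,[.486,-.134,.0695]))
```

```text
9.15 [ 0.48615119 -0.13321288  0.14181765] (array([ 0.4, -0.8, 72.3]), np.float64(-155.26))
```

View pics/w3.png

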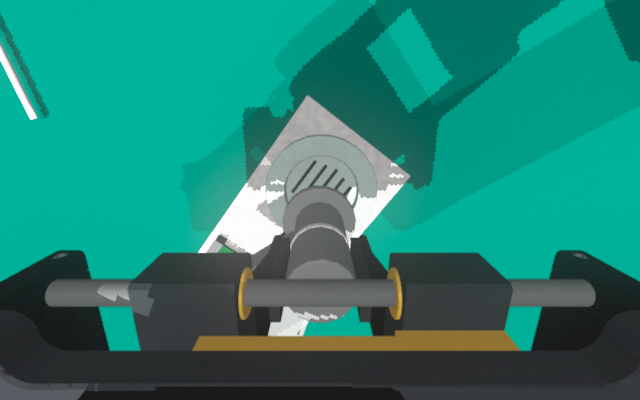

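The wrist view shows the foot (about (320,212)) in line with the recess (about (321,183)). Next I check the mouth's direction from the fixed cameras, with the expected mouth drawn over them.

```bash
cat > ov.py <<'E'
from h import *
from rig import readout,capture
import sys
def overlay(name,x,y,z0,yaws=(-12,)):
    out=[]
    for c in("scene","side"):
        im=capture(c); cx,cy=proj(c,[[x,y,z0+.05]])[0]; x0,y0=int(cx)-66,int(cy)-66
        big=cv2.resize(im[y0:y0+132,x0:x0+132],None,fx=3,fy=3,interpolation=cv2.INTER_CUBIC)
        for yw in yaws:
            a=np.radians(yw);P=[]
            for l,w,h in[(.075,.036,.05),(.075,-.036,.05),(.075,-.036,.024),(.075,.036,.024)]:
                P.append([x+l*np.cos(a)-w*np.sin(a),y+l*np.sin(a)+w*np.cos(a),z0+h])
            q=((proj(c,P)-[x0,y0]+.5)*3).astype(np.int32)
            cv2.polylines(big,[q],True,(0,0,255),1)
        out.append(big)
    cv2.imwrite(f"pics/{name}.png",np.hstack(out))
E
python3 -c "
from ov import *
overlay('ov1',.486,-.134,.0805)"
```

```text
(no output)
```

View pics/ov1.png

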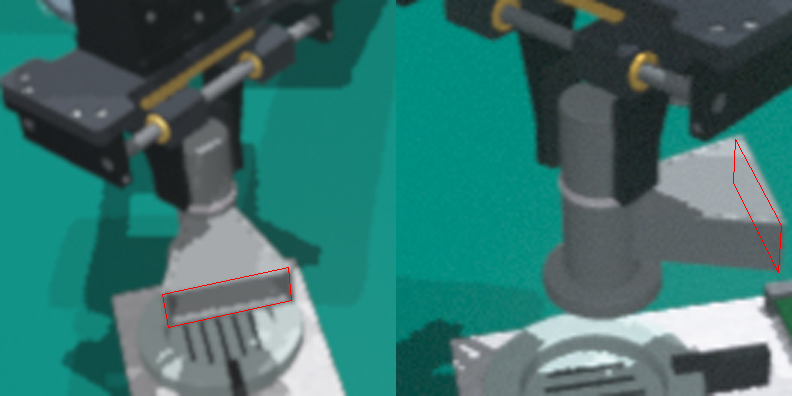

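Overlay fits in both views: the mouth faces along the rib and the scoop is upright. Now I lower it.

Call:
carry_out(plan=[0,0,0,0,0,15,25,0,0,0,0,0,20,25,0,0,0,0,0,17,25,0,0,0,0,0,8,25,0,0,0,0,0,5,25,0,0,0,0,0,3,25,0,0,0,0,0,2,25,0,0,0,0,0,0,25,0,0,0,0,0,0,25])

```text
t: 10.42
ee_pos: [0.4868, -0.1335, 0.0728]
tcp_rot: [-0.677, 3.067, -0.001]
force: [-0.6, -1.1, -1.9]
grip_width: 0.0352
grip_force: 29.9
```

Call:
carry_out(plan=[0,0,0,0,0,1,25,0,0,0,0,0,1,25,0,0,0,0,0,0.5,25,0,0,0,0,0,0.5,25,0,0,0,0,0,0,25])

```text
t: 11.05
ee_pos: [0.4869, -0.1336, 0.0705]
tcp_rot: [-0.677, 3.067, -0.001]
force: [-0.6, 0.4, 5.5]
grip_width: 0.0354
grip_force: 30.0
```

Call:
carry_out(plan=[0,0,0,0,0,0.5,25,0,0,0,0,0,0,25])

```text
t: 11.3
ee_pos: [0.4869, -0.1336, 0.0704]
tcp_rot: [-0.677, 3.067, -0.001]
force: [-1.6, -0.2, 10.3]
grip_width: 0.035
grip_force: 30.0
```

```bash
python3 -c "
from ov import *
overlay('ov2',.486,-.134,.008)"
```

```text
(no output)
```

View pics/ov2.png

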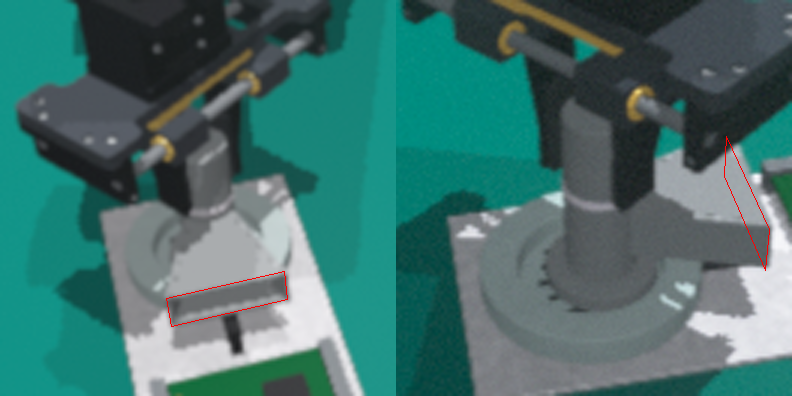

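The foot sits inside the recess on its floor, and the mouth points along the rib. I ease the load, release, then retreat straight up.

Call:
carry_out(plan=[0,0,0,0,0,-0.5,25,0,0,0,0,0,0,45,0,0,0,0,0,0,60,0,0,0,0,0,0,75,0,0,0,0,0,0,80,0,0,0,0,0,0,80,0,0,0,0,0,-15,80,0,0,0,0,0,-30,80,0,0,0,0,0,-40,80,0,0,0,0,0,-40,80,0,0,0,0,0,-25,80,0,0,0,0,0,0,80,0,0,0,0,0,0,80])

```text
t: 13.02
ee_pos: [0.486, -0.1331, 0.2192]
tcp_rot: [0.677, -3.067, -0.001]
force: [-0.7, 0.4, -0.7]
grip_width: 0.08
grip_force: 0.0
```

```bash
python3 -c "
from ov import *
overlay('ov3',.486,-.134,.008)"
```

```text
(no output)
```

View pics/ov3.png

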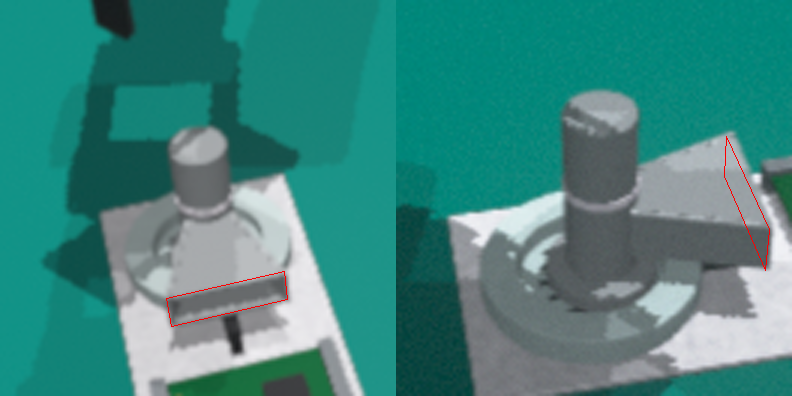

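The scoop stands free and upright in the socket, matching the expected mouth outline, and the gripper is clear.

```bash
python3 -c "
from rig import finish_job
print(finish_job())"
```

```text
the job is handed in; nothing more can be done
None
```

The wide-mouthed scoop stands upright on the socket floor with its mouth facing along the rib towards the circuit board; I left the narrow-pipe scoop alone, the gripper is clear, and the job was handed in at about 13 s.

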